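Load a burr into the bench pin vise and tighten its nut

TASK

Take the burr out of the wooden holder, set its shank gently down into the collet of the bench pin vise until it is fully home, then turn the red nut clockwise (seen from above) until the collet grips the shank snugly, without overtightening it. Let go, and leave the other things on the bench alone.

Things in the scene. Friction and masses are not known exactly. Their poses are not given: they have to be found in the camera images.
- burr: Steel rotary burr. Straight round shank 10 mm across and 44 mm long with a slightly chamfered lower end, below a dark fluted round head 18 mm across and 22 mm tall; 66 mm long in all, 60 g. Origin at the centre of the shank's lower end, z along the shank towards the head. It starts upright in the holder: shank end 10 mm above the bench, underside of the head 14 mm above the holder's top.
- burr_tip (a point): Centre of the lower end of the burr's shank (the end that goes into the collet).
- burr_head (a point): Centre of the burr's head, 56 mm above the shank's lower end: a place to grip it (18 mm across; round, so any yaw does).
- holder: Wooden block 64 x 64 x 40 mm, fixed to the bench, with one upright hole 13 mm across and 30 mm deep at its centre, in which the burr stands. Origin at the centre of its underside, sides along its x and y.
- vise: Bench pin vise screwed to the bench: dark round base 84 mm across and 12 mm tall, round steel column 30 mm across, and the red nut on top (top at 90 mm above the bench). Origin on its axis at the bench; z is its axis, straight up.
- nut: Red hexagonal nut around the collet, 36 mm across flats, 20 mm tall (70 to 90 mm above the bench), hole 24 mm. Origin on the vise's axis at its underside, z up, x through the middle of one flat, marked white on top. Clockwise from above tightens. Thread drag 0.22 N m, either way: read the rise, not the level, as a pause may relax it. The jaws meet the shank after 0.5 to 1.2 rad.
- nut_top (a point): Centre of the nut's upper face, on the vise's axis, 90 mm above the bench: the mouth the shank goes into. The jaws inside begin about 4 mm lower, with a small lead-in.
- seat: Brass stop at the bottom of the collet, 34 mm below the nut's top (56 mm above the bench). Origin at its underside.
- seat_center (a point): Centre of the stop's upper face, on which the fully home shank rests; the head's underside is then 10 mm above the nut's top.
- jaw1: One of four brass collet jaws around the bore, at the vise's +x side. They start 12 to 14.8 mm apart across the bore; each closes 2 mm per radian of the nut. Gripping, 12 N on every jaw adds about 0.1 N m at the nut; snug is 15 to 40 N per jaw (let go, the thread holds up to 27 N), 50 N is overtight. Origin near the vise's axis at the stop's level; measured too coarsely to judge the grip.
- jaw2: Collet jaw at the vise's +y side, like jaw1.
- jaw3: Collet jaw at the vise's -x side, like jaw1.
- jaw4: Collet jaw at the vise's -y side, like jaw1.
- jar: Clear glass spice jar of nails with a steel cap, 56 mm across, 92 mm tall, standing on the bench; leave alone. Origin at the centre of its underside.
- bucket_lid: Blue plastic bucket lid lying flat, 220 mm across, 12 mm thick; leave alone. Origin at the centre of its underside.
- level: Silver aluminium level standing on its edge, 400 x 24 x 50 mm, long along its x; leave alone. Origin at the centre of its underside.
Things that resemble listed ones, but are neither listed nor needed, are in the scene too. What is shaped like the vise but purple is not meant.

How it is judged:
By the outcome, as a careful person would: the job done as asked, in the order asked, and still so for the second after the job is handed in, with the robot touching nothing.
It also fails if it takes over 72 s, if anything falls off the work surface, if the arm or the gripper's body presses on something with over 40 N, if the wrist force passes 120 N, or if a joint passes its speed limit or range.

ROBOT

A 7-joint arm with a two-finger parallel gripper is mounted at the origin on the work surface. World frame = base frame: x ahead of the robot, y to its left, z up, the work surface at z = 0. Lengths are in m, angles in rad, forces in N, time in s.
With the tool pointing down it reaches from about 0.425 to 0.825 m from the base axis. Payload 3.6 kg.
Tool frame: the origin (TCP) lies midway between the tips of the shut fingers; the grasp point (between the pads) lies 19 mm behind it; x points along the fingers, y is the direction in which the jaws open and shut, and the axes are right-handed (so a half turn about x gives the same grasp; the last joint's range is limited). The gripper opens to 93 mm and grips with 3 to 60 N. Pads are 15 mm wide; open, the fingers measure 128 mm over their backs; the gripper's body (75 mm by 188 mm) begins 65 mm behind the grasp point.
Start: joints at [-1.187, 0.615, -0.013, 1.423, 0.008, 1.103, -0.04], TCP at [0.26, 0.596, 0.194] pointing down, gripper open.
Joint ranges: [-3.12, 3.12], [-0.3, 2.06], [-1.34, 1.32], [0.26, 2.42], [-1.36, 4.5], [0.01, 1.98], [-2.84, 2.84]. Speed limits (rad/s): [2.79, 2.79, 3.14, 3.14, 3.14, 3.14, 3.14].

INTERFACE

Orientations are given as [roll, pitch, yaw] about the fixed x, y, z axes, in that order (R = Rz(yaw) Ry(pitch) Rx(roll)).
In Python, from plant import arm gives the robot as it stands.
- The arm moves only by the tool send_rows, never from a script. Its argument "increments" is a list of rows, each an object with "twist": the turn, a rotation vector about the tool's x, y, z in degrees, a list of three; "dp": the shift along the tool's x, y, z in cm, a list of three; "hand": the closure in counts, from 0 (fully open) to 255 (shut). A call has 1 to 10 rows; each row is the pose to reach, as a shift and turn from the pose commanded when the call began, along the tool's axes at that moment; what a row does not reach only later rows make up. A row lasts 1/8 s, in which the tool goes at most 62.5 mm and 10.7 degrees, less where a joint would pass 70% of its speed; a pose out of reach is approached as far as the arm can. A call with a gripper value outside its range is refused whole. The fingers move at their own pace and stop on an object; "grip_force" is the grip in N (left out, the last holds). Time passes only in rows, so rows that repeat a pose let the fingers close. It gives the time, the measured TCP pose, the force and the opening at its end, in the units of the state.
- arm.read_state(): the state, without advancing time (a new reading comes with each control period).
- arm.read_camera(name): name is "side" or "top"; returns the picture (420x560x3 uint8, blue, green, red); there is no depth.
- arm.calibration(name): a dict with "fov_y" (degrees; the focal length in pixels is half the picture's height over the tangent of half this angle, whatever the lens; pixels are square), "cx", "cy" (the principal point, pixels), "k1" (the pictures are not rectified: a ray, as slopes to the right and down, at radius r is drawn at 1 + k1 r^2 times it, then the intrinsics apply), "rvec" (rotation vector, rad) and "tvec" (3), from world to camera coordinates, as OpenCV has them. Camera axes: x right, y down, z forward; pixel columns grow to the right and rows downward; lengths in m; the calibration is good to about 2 mm. A picture is of the moment at which its call begins. calibration takes no time and is no camera call.
- arm.job_done(): hands the job in, once; it reports no verdict.
The state is a dict: "time_s": time; "q": joint angles; "qd": joint speeds; "joint_efforts": joint torques, N m; "ee_pos": TCP position; "tcp_rot": TCP orientation; "wrist_force": force on the tool from outside, world axes, zero at the start; "torque": the same for the moment, N m; "grip_width": finger opening in m.
Only numpy, scipy, OpenCV 4.12 (cv2) and the standard library are available. Lean on these libraries where they do the work, as an engineer would, in place of code of your own. Each camera call takes 0.05 s, during which the arm holds its last target. There are 200 camera calls.

## Working session

There is one attempt and no reset: what is moved stays moved. The work goes in short steps, Python scripts to look and compute and a tool call to move; the robot and the scene stay as the last step left them, time stands still between calls to the robot, and variables do not carry over. Pictures are saved under pics/ and viewed, about 8 in all and at most 12, crops included, and the job is handed in when it is done.

Besides the shell and the picture viewer there is one more tool, called as name(argument=value, ...) on one line, values as JSON. send_rows: Moves the arm, as the interface text tells. Its arguments: {"type":"object","properties":{"increments":{"type":"array","items":{"type":"object","properties":{"twist":{"type":"array","items":{"type":"number"}},"dp":{"type":"array","items":{"type":"number"}},"hand":{"type":"number"}}}},"grip_force":{"type":"number"}},"required":["increments"]}

```bash
mkdir -p pics; ls
python3 - <<'E'
from plant import arm
import cv2
for n in("side","top"):
    cv2.imwrite(f"pics/{n}0.png",arm.read_camera(n)); print(n,arm.calibration(n))
s=arm.read_state();print(s)
E
```

```text
pics
side {'fov_y': 49.05752950596289, 'cx': 274.6151241188466, 'cy': 207.39743590437476, 'k1': 0.027822047473130128, 'rvec': array([ 2.22812048, -0.32471648,  0.17973981]), 'tvec': array([-0.54764006,  0.17184578,  0.86109646])}
top {'fov_y': 51.70701836544972, 'cx': 281.3109040122056, 'cy': 206.4452561193593, 'k1': -0.007673814139028758, 'rvec': array([ 2.21948359, -2.18330457, -0.01067811]), 'tvec': array([0.02113287, 0.57046698, 0.84114088])}
{'time_s': 0.1, 'q': array([-1.18651749,  0.61581302, -0.01261054,  1.4246846 ,  0.00808905,
        1.10341059, -0.04040805]), 'qd': array([-0.00157466, -0.00185107,  0.00156956, -0.00396381,  0.00113547,
        0.00189653,  0.00037685]), 'joint_efforts': array([ 1.36658080e-03, -4.60046446e+01,  2.10047434e-01, -1.66246265e+01,
       -6.12048456e-02,  1.69421558e-02,  8.64692970e-05]), 'ee_pos': array([0.25925148, 0.59524617, 0.19332116]), 'tcp_rot': array([-1.56164089,  1.56853063, -1.97237253]), 'wrist_force': array([-0.61846585, -0.19571625,  0.33845983]), 'torque': array([ 0.01157514,  0.00335332, -0.01754742]), 'grip_width': 0.09299939523854235}
```

View pics/side0.png

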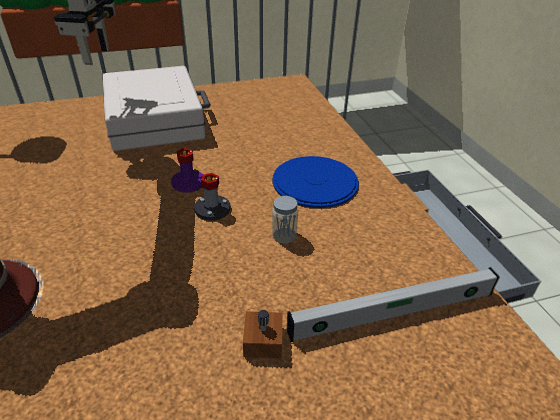

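View pics/top0.png

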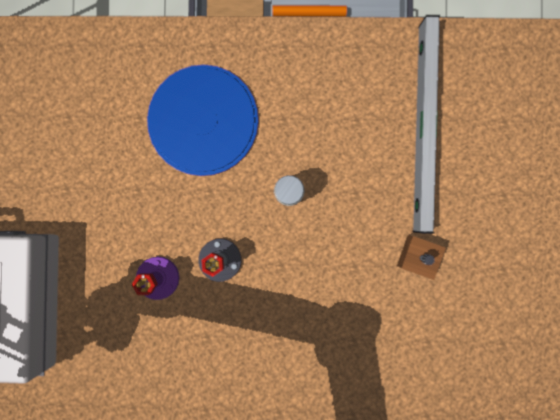

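Side picture: the dark-based vise's nut is at (209,181) and the purple one's is at (186,155). The burr head is at (263,318) in the holder, next to the level. Top picture: the dark vise's nut is at (213,264), the purple decoy's at (144,285), and the burr at (428,258) in the holder at (423,256). I choose the dark vise and will check it in a close crop.

```bash
python3 - <<'E'
import cv2,numpy as np
t=cv2.imread("pics/top0.png");s=cv2.imread("pics/side0.png")
def c(i,x,y):
    return cv2.resize(i[y-25:y+25,x-33:x+33],(400,300),interpolation=cv2.INTER_CUBIC)
cv2.imwrite("pics/c1.png",np.vstack([np.hstack([c(t,213,262),c(t,423,256)]),np.hstack([c(s,209,190),c(s,263,325)])]))
E
cat > h.py <<'E'
import numpy as np,cv2
from plant import arm
from scipy.spatial.transform import Rotation as Rn
def cam(n):
    c=arm.calibration(n);f=210/np.tan(np.radians(c['fov_y']/2));return c,f,cv2.Rodrigues(c['rvec'])[0]
def ray(n,u,v):
    c,f,R=cam(n);K=np.array([[f,0,c['cx']],[0,f,c['cy']],[0,0,1.]])
    x=cv2.undistortPoints(np.array([[[u,v]]],float),K,np.array([c['k1'],0,0,0]))[0,0]
    return -R.T@c['tvec'],R.T@np.array([*x,1])
def onz(n,u,v,z):
    o,d=ray(n,u,v);return o+d*(z-o[2])/d[2]
def proj(n,p):
    c,f,R=cam(n);K=np.array([[f,0,c['cx']],[0,f,c['cy']],[0,0,1.]])
    return cv2.projectPoints(np.array(p,float).reshape(-1,3),c['rvec'],c['tvec'],K,np.array([c['k1'],0,0,0.]))[0][:,0]
def Rt(rpy): return Rn.from_euler('xyz',rpy).as_matrix()
E
```

```text
(no output)
```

View pics/c1.png

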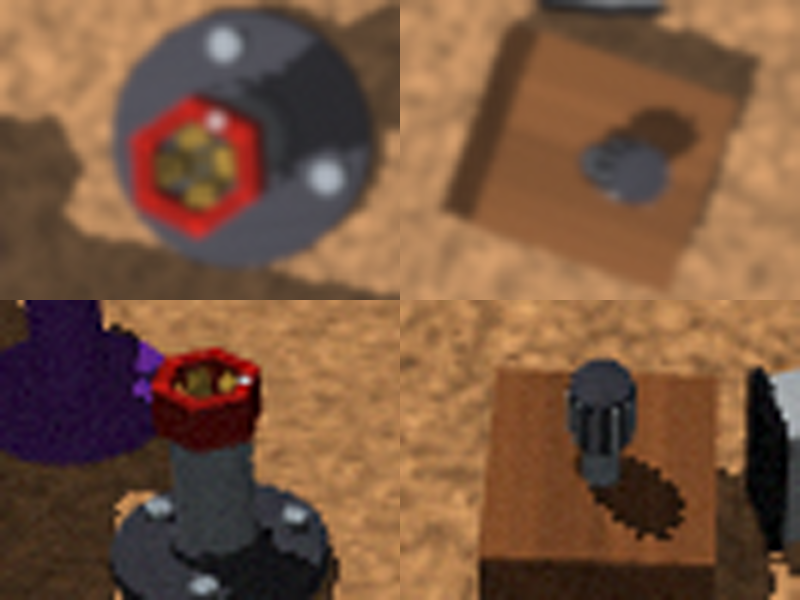

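Close crop: the dark grey-based vise has the red nut at about top (212.6,264.1) and side (209.7,176.8). The white mark is on the flat towards the upper right in the top view. The burr's head top is at top (428.9,259.4) and side (262.9,312.6). The purple decoy is clearly separate, behind.

Run:
```python
from h import *
np.set_printoptions(precision=4,suppress=True)
for nm,a,b,z in (("nut",(212.4,264.1),(209.7,176.8),.09),("burr",(428.9,259.4),(262.9,312.6),.076),("purple",(144,285),(186,152),.09)):
    print(nm,onz("top",*a,z),onz("side",*b,z), np.linalg.norm(onz("top",*a,z)[:2]))
c=onz("top",212.4,264.1,.09);m=onz("top",180+216.5/6.06-.5,237+120.5/6-.5,.09);print("mark yaw",np.degrees(np.arctan2(*(m-c)[1::-1])))
for p in [(205,97),(262,125),(262,190),(200,238),(135,200),(132,128)]:
    m=onz("top",180+p[0]/6.06-.4,237+p[1]/6-.4,.09)-c;print(np.degrees(np.arctan2(m[1],m[0])),np.linalg.norm(m))
print("level end",onz("top",414,232,.05),onz("top",433,232,.05),onz("top",424,100,.05))
print("jar",onz("top",289,190,.092))
for p in [(535,25),(755,95),(668,288),(470,212)]:
    print("holder",onz("top",390+(p[0]-400)/6.06-.4,231+p[1]/6-.4,.04))
s=arm.read_state();print(s['ee_pos'],Rt(s['tcp_rot']))
```

```text
nut [0.4654 0.1479 0.09  ] [0.4659 0.1506 0.09  ] 0.488351485772186
burr [ 0.4795 -0.2342  0.076 ] [ 0.4794 -0.2349  0.076 ] 0.5336037334204122
purple [0.4262 0.2685 0.09  ] [0.4308 0.2683 0.09  ] 0.5036955105784987
mark yaw -19.641050725760184
-4.1411564688379086 0.019985900767813845
-56.46909768870574 0.021834816219512276
-110.51792885600489 0.019808032192167653
-177.9647853628908 0.021354001642069315
119.97260323523365 0.021244542155429556
62.04198499988681 0.022281597838813207
level end [ 0.5265 -0.2146  0.05  ] [ 0.5271 -0.2492  0.05  ] [ 0.7696 -0.2301  0.05  ]
jar [0.5977 0.0153 0.092 ]
holder [ 0.5209 -0.2136  0.04  ]
holder [ 0.5005 -0.2807  0.04  ]
holder [ 0.4405 -0.255   0.04  ]
holder [ 0.4628 -0.1945  0.04  ]
[0.2593 0.5952 0.1933] [[-0.0009  0.3993  0.9168]
 [-0.0021  0.9168 -0.3993]
 [-1.     -0.0023  0.    ]]
```

send_rows(increments=[{"dp":[0,-6,6],"twist":[0,0,0],"hand":145},{"dp":[0,-12,14],"twist":[0,0,0],"hand":145},{"dp":[0,-18,22],"twist":[0,0,0],"hand":145},{"dp":[0,-24,30],"twist":[0,0,0],"hand":145},{"dp":[0,-31,40],"twist":[0,0,0],"hand":145},{"dp":[0,-37,43],"twist":[0,0,0],"hand":145},{"dp":[0,-44,46],"twist":[0,0,0],"hand":145},{"dp":[0,-51,49],"twist":[0,0,0],"hand":145},{"dp":[0,-58,52],"twist":[0,0,0],"hand":145},{"dp":[0,-64,53],"twist":[0,0,0],"hand":145}])

```text
time_s: 1.35
ee_pos: [0.4746, 0.0151, 0.1942]
tcp_rot: [0.026, 1.571, -0.385]
wrist_force: [0.5, -0.2, -0.9]
grip_width: 0.0402
```

send_rows(increments=[{"dp":[0,0,0],"twist":[0,0,0],"hand":145}])

```text
time_s: 1.48
ee_pos: [0.4741, 0.0104, 0.1942]
tcp_rot: [-1.35, 1.568, -1.772]
wrist_force: [-0.5, 0.9, -0.0]
grip_width: 0.0398
```

```bash
cat > d.py <<'E'
import sys
from h import *
np.set_printoptions(precision=3,suppress=True)
s=arm.read_state();R=Rt(s['tcp_rot']);p=s['ee_pos'];print(s['time_s'],p,"w",s['grip_width'],"F",s['wrist_force'],"T",s['torque'],"q",s['q'])
print("x",R[:,0],"yaw y",np.degrees(np.arctan2(R[1,1],R[0,1])))
def to(t): print("dp cm",R.T@(np.array(t)-p)*100)
if len(sys.argv)>3: to([float(a) for a in sys.argv[1:4]])
E
python3 d.py .4795 -.2345 .12
```

```text
1.475 [0.474 0.01  0.194] w 0.039790663930359356 F [-0.454  0.854 -0.03 ] T [ 0.061 -0.024 -0.043] q [-0.133  0.346  0.085  1.915 -0.033  0.883  1.116]
x [-0.001 -0.003 -1.   ] yaw y 65.77526523889573
dp cm [  7.498 -22.092  10.536]
```

send_rows(increments=[{"dp":[0,-6,3],"twist":[0,0,0],"hand":145},{"dp":[1,-12,6],"twist":[0,0,0],"hand":145},{"dp":[3,-18,8.5],"twist":[0,0,0],"hand":145},{"dp":[5,-22.1,10.5],"twist":[0,0,0],"hand":145},{"dp":[7.5,-22.1,10.5],"twist":[0,0,0],"hand":145},{"dp":[7.5,-22.1,10.5],"twist":[0,0,0],"hand":145},{"dp":[7.5,-22.1,10.5],"twist":[0,0,0],"hand":145}])

```text
time_s: 2.35
ee_pos: [0.4834, -0.2257, 0.1199]
tcp_rot: [1.089, 1.57, 0.681]
wrist_force: [0.3, -0.4, 1.5]
grip_width: 0.0403
```

```bash
python3 d.py .4795 -.2345 .047
python3 - <<'E'
from h import *
t=arm.read_camera("top");s=arm.read_camera("side")
c=lambda i,x,y:cv2.resize(i[y-37:y+38,x-25:x+25],(400,600),interpolation=cv2.INTER_CUBIC)
cv2.imwrite("pics/c2.png",np.hstack([c(t,425,258),c(s,263,312)]))
E
```

```text
2.35 [ 0.483 -0.226  0.12 ] w 0.040250766846184755 F [ 0.266 -0.43   1.486] T [ 0.069 -0.    -0.008] q [ 0.321  0.527  0.112  1.856 -0.083  0.763  1.641]
x [ 0.001  0.001 -1.   ] yaw y 66.6246011347931
dp cm [ 7.292 -0.966 -0.012]
```

View pics/c2.png

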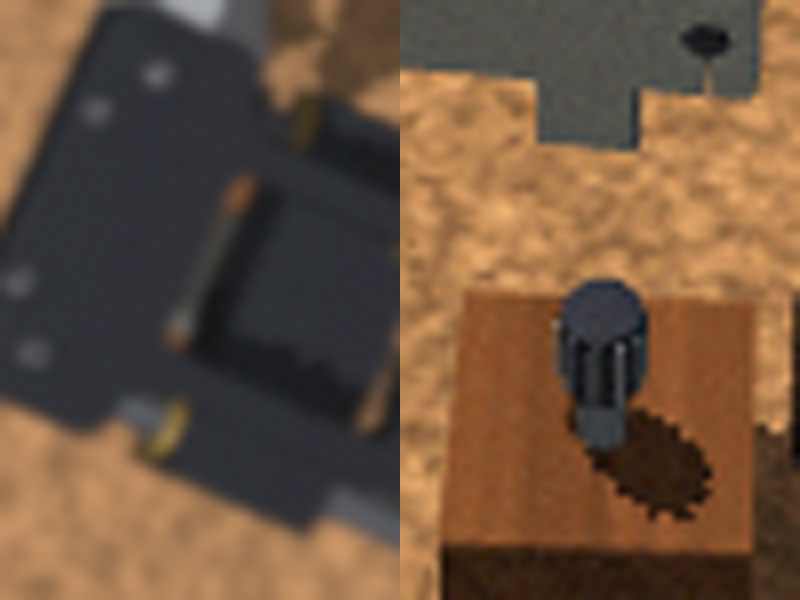

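The side crop shows a fingertip just above the burr head at about (263,306). The hand is over the burr, with about 1 cm left along the jaw axis.

send_rows(increments=[{"dp":[0,-0.95,0],"twist":[0,0,0],"hand":145},{"dp":[2.5,-0.95,0],"twist":[0,0,0],"hand":145},{"dp":[5,-0.95,0],"twist":[0,0,0],"hand":145},{"dp":[6.5,-0.95,0],"twist":[0,0,0],"hand":145},{"dp":[7.2,-0.95,0],"twist":[0,0,0],"hand":145},{"dp":[7.2,-0.95,0],"twist":[0,0,0],"hand":145}])

```text
time_s: 3.2
ee_pos: [0.4787, -0.2363, 0.0474]
tcp_rot: [-1.08, 1.571, -1.49]
wrist_force: [0.0, 0.2, 0.9]
grip_width: 0.0401
```

```bash
python3 d.py .4795 -.2345 .047
python3 - <<'E'
from h import *
s=arm.read_camera("side")
c=lambda i,x,y:cv2.resize(i[y-30:y+30,x-40:x+40],(800,600),interpolation=cv2.INTER_CUBIC)
cv2.imwrite("pics/c3.png",c(s,263,312))
E
```

```text
3.2 [ 0.479 -0.236  0.047] w 0.04006095057921711 F [0.04  0.189 0.897] T [0.039 0.012 0.031] q [ 0.356  0.635  0.095  1.918 -0.1    0.593  1.675]
x [ 0. -0. -1.] yaw y 66.46070320381244
dp cm [0.044 0.196 0.   ]
```

View pics/c3.png

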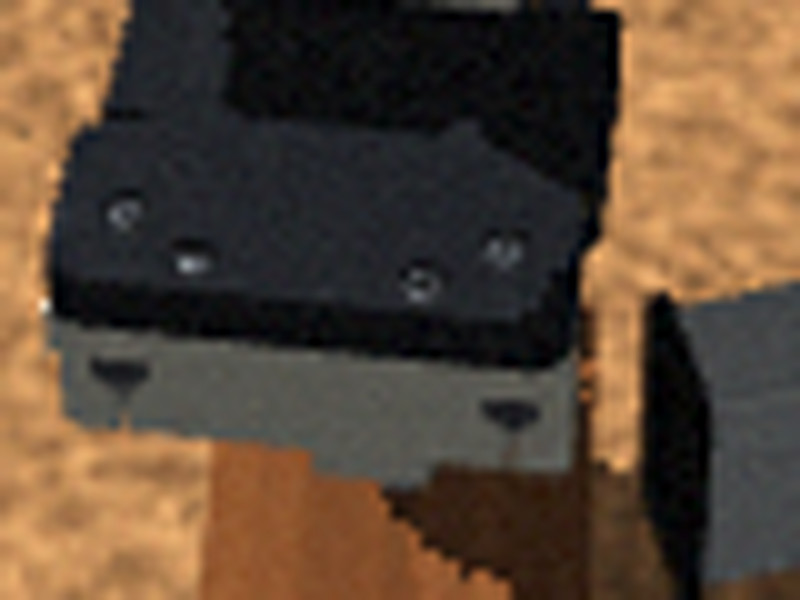

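The fingers straddle the burr clear of the level. Closing gently.

send_rows(increments=[{"dp":[0,0.15,0],"hand":175,"twist":[0,0,0]},{"dp":[0,0.15,0],"hand":255,"twist":[0,0,0]},{"dp":[0,0.15,0],"hand":255,"twist":[0,0,0]},{"dp":[0,0.15,0],"hand":255,"twist":[0,0,0]},{"dp":[0,0.15,0],"hand":255,"twist":[0,0,0]}], grip_force=20)

```text
time_s: 3.88
ee_pos: [0.4795, -0.2348, 0.0477]
tcp_rot: [0.014, 1.57, -0.397]
wrist_force: [-0.5, 0.8, 2.2]
grip_width: 0.0169
```

```bash
python3 d.py .4795 -.2345 .13
```

```text
3.875 [ 0.48  -0.235  0.048] w 0.016922062204195006 F [-0.49   0.838  2.185] T [ 0.057 -0.032 -0.003] q [ 0.352  0.635  0.095  1.918 -0.101  0.592  1.672]
x [ 0.001 -0.    -1.   ] yaw y 66.46548758682736
dp cm [-8.233  0.03  -0.011]
```

send_rows(increments=[{"dp":[-3,0,0],"twist":[0,0,0],"hand":255},{"dp":[-8,0,0],"twist":[0,0,0],"hand":255},{"dp":[-11,2,-1],"twist":[0,0,0],"hand":255},{"dp":[-11.5,7,-3.3],"twist":[0,0,0],"hand":255},{"dp":[-11.5,12,-5.7],"twist":[0,0,0],"hand":255},{"dp":[-11.5,17,-8.1],"twist":[0,0,0],"hand":255},{"dp":[-11.5,22,-10.5],"twist":[0,0,0],"hand":255},{"dp":[-11.5,27,-12.9],"twist":[0,0,0],"hand":255},{"dp":[-11.5,31,-14.9],"twist":[0,0,0],"hand":255},{"dp":[-11.5,34.6,-16.6],"twist":[0,0,0],"hand":255}])

```text
time_s: 5.12
ee_pos: [0.4644, 0.1505, 0.1621]
tcp_rot: [-2.467, 1.57, -2.876]
wrist_force: [1.0, -1.0, -1.2]
grip_width: 0.0165
```

send_rows(increments=[{"dp":[0,0,0],"twist":[0,0,0],"hand":255},{"dp":[0,0,0],"twist":[0,0,0],"hand":255},{"dp":[0,0,0],"twist":[0,0,0],"hand":255}])

```text
time_s: 5.5
ee_pos: [0.4652, 0.147, 0.1622]
tcp_rot: [-1.539, 1.57, -1.952]
wrist_force: [0.3, -0.7, -0.4]
grip_width: 0.0164
```

```bash
python3 d.py .4655 .149 .14
```

```text
5.5 [0.465 0.147 0.162] w 0.0164365882421188 F [ 0.276 -0.673 -0.401] T [-0.023 -0.005 -0.004] q [-0.411  0.407  0.083  1.925 -0.044  0.813  0.853]
x [-0.    -0.001 -1.   ] yaw y 66.30453706756354
dp cm [ 2.223  0.196 -0.056]
```

send_rows(increments=[{"dp":[1.5,0.2,-0.05],"twist":[0,0,0],"hand":255},{"dp":[2.3,0.2,-0.05],"twist":[0,0,0],"hand":255},{"dp":[2.3,0.2,-0.05],"twist":[0,0,0],"hand":255},{"dp":[2.3,0.2,-0.05],"twist":[0,0,0],"hand":255}])

```text
time_s: 6.0
ee_pos: [0.4659, 0.1505, 0.1396]
tcp_rot: [0.494, 1.57, 0.082]
wrist_force: [0.4, -0.8, -0.6]
grip_width: 0.0164
```

```bash
python3 d.py .4655 .149 .14
python3 - <<'E'
from h import *
s=arm.read_camera("side");cv2.imwrite("pics/s4full.png",s)
cv2.imwrite("pics/c4.png",cv2.resize(s[150:195,180:240],(800,600),interpolation=cv2.INTER_CUBIC))
c,f,R=cam("side");print(-R.T@c['tvec'],[proj("side",[.4655,.149,z]) for z in(.09,.1,.0)])
E
```

```text
6.0 [0.466 0.151 0.14 ] w 0.01644022168282962 F [ 0.412 -0.802 -0.556] T [0.032 0.003 0.002] q [-0.412  0.44   0.078  1.949 -0.048  0.754  0.853]
x [ 0.001  0.    -1.   ] yaw y 66.42747250798638
dp cm [-0.036 -0.153  0.027]
[ 0.34661199 -0.69736765  0.68151758] [array([[209.67540312, 177.21772647]]), array([[209.35359904, 173.50996757]]), array([[212.39461261, 208.65261137]])]
```

View pics/c4.png

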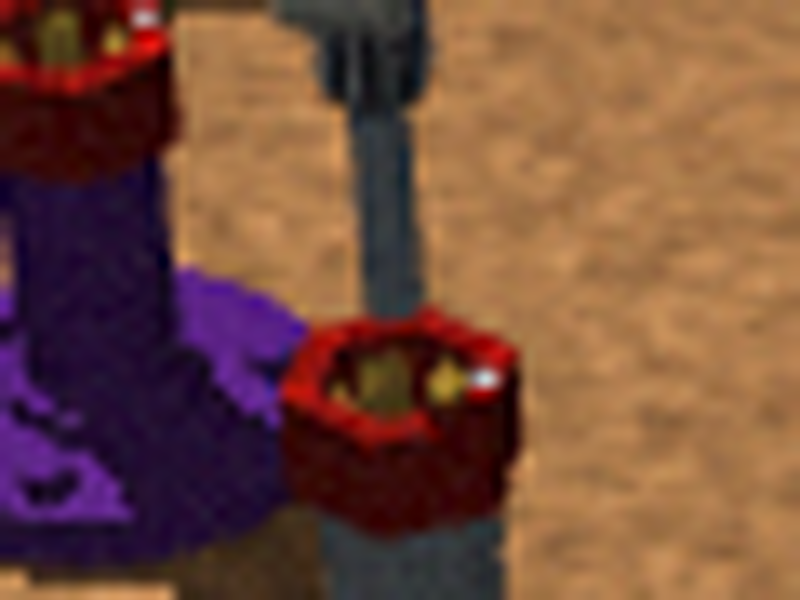

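Side crop: the shank is upright above the nut. Its lower end is at about (209.2,173) and the nut's hex centre at about (209.6,177.5), but the rim may hide the tip. I'll raise 12 mm and fit both properly.

send_rows(increments=[{"dp":[-1.2,-0.1,0],"twist":[0,0,0],"hand":255},{"dp":[-1.2,-0.1,0],"twist":[0,0,0],"hand":255},{"dp":[-1.2,-0.1,0],"twist":[0,0,0],"hand":255}])

```text
time_s: 6.42
ee_pos: [0.4653, 0.15, 0.1517]
tcp_rot: [0.785, 1.57, 0.374]
wrist_force: [-0.5, -0.7, -0.8]
grip_width: 0.0167
```

```bash
cat > fit.py <<'E'
from h import *
from scipy.optimize import minimize
np.set_printoptions(precision=4,suppress=True)
S=8
def sil(n,pts,box):
    x0,y0,x1,y1=box
    q=cv2.convexHull((((proj(n,pts)-[x0,y0]+.5)*S)-.5).astype(np.float32)).round().astype(np.int32)
    m=np.zeros(((y1-y0)*S,(x1-x0)*S),np.float32);cv2.fillConvexPoly(m,q,1)
    return cv2.resize(m,(x1-x0,y1-y0),interpolation=cv2.INTER_AREA)
def hexp(x,y,a):
    t=a+np.pi/6+np.arange(6)*np.pi/3;r=.018/np.cos(np.pi/6)
    return np.array([[x+r*np.cos(k),y+r*np.sin(k),z] for z in(.07,.09) for k in t])
def red(i,box):
    x0,y0,x1,y1=box;c=i[y0:y1,x0:x1].astype(float)
    m=((c[...,2]>2.2*c[...,1])&(c[...,2]>2.2*c[...,0])&(c[...,2]>30)).astype(np.uint8)
    k,l,st,ce=cv2.connectedComponentsWithStats(m);j=1+np.argmax(st[1:,4]);m=(l==j).astype(np.uint8)
    h=np.zeros_like(m);cs=cv2.findContours(m,0,2)[0];cv2.drawContours(h,cs,-1,1,-1);return h.astype(np.float32)
def fit(n,i,box,x0=(.4655,.149,-.5)):
    m=red(i,box);c=lambda p:np.abs(sil(n,hexp(p[0],p[1],p[2]),box)-m).sum()
    r=minimize(c,x0,method='Nelder-Mead',options=dict(initial_simplex=np.array(x0)+np.array([[0,0,0],[.003,0,0],[0,.003,0],[0,0,.15]]),xatol=1e-5))
    print(n,r.x[:2],np.degrees(r.x[2]),"err",r.fun,"area",m.sum())
if __name__=="__main__":
    fit("side",cv2.imread("pics/side0.png"),(196,160,226,200));fit("top",cv2.imread("pics/top0.png"),(195,245,232,285))
E
python3 fit.py; python3 d.py .4655 .149 .14
python3 - <<'E'
from h import *
s=arm.read_camera("side");s0=cv2.imread("pics/side0.png")
cv2.imwrite("pics/s5.png",s)
cv2.imwrite("pics/c5.png",cv2.resize(s[145:190,180:240],(800,600),interpolation=cv2.INTER_CUBIC))
E
```

```text
side [0.4647 0.1491] -23.440802084853587 err 15.5 area 258.0
top [0.4643 0.1498] -23.937762398253447 err 190.421875 area 220.0
6.425 [0.465 0.15  0.152] w 0.016722975242337474 F [-0.461 -0.67  -0.814] T [ 0.03  -0.    -0.005] q [-0.413  0.422  0.079  1.937 -0.046  0.784  0.852]
x [ 0.001  0.    -1.   ] yaw y 66.46742861631823
dp cm [ 1.174 -0.08   0.06 ]
```

View pics/c5.png

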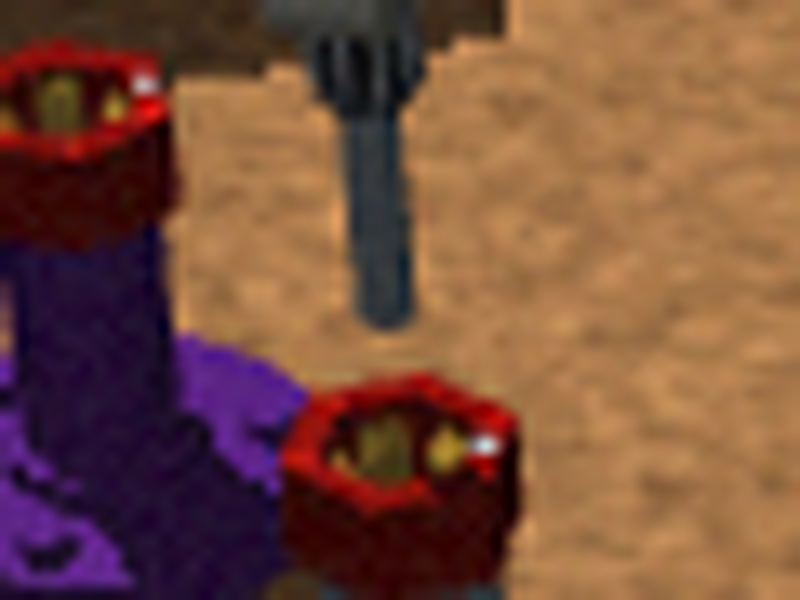

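The tip is now clear at about (208.5,169.1, bottom edge). The nut is unobstructed, with its hex centre at about (209.7,177.4).

Run:
```python
from fit import *
from scipy.optimize import fsolve
s=cv2.imread("pics/s5.png");fit("side",s,(200,160,224,200))
t=np.linspace(0,2*np.pi,60)
for r,zt in((.0045,.114),(.0045,.113)):
    def g(p):
        q=proj("side",np.c_[p[0]+r*np.cos(t),p[1]+r*np.sin(t),0*t+zt]);return [(q[:,0].max()+q[:,0].min())/2-208.5,q[:,1].max()-169.1]
    print(zt,fsolve(g,[.465,.15]))
m=s[166:172,202:216].astype(int).sum(2);print(m)
```

```text
side [0.464  0.1491] -15.367439801444956 err 33.515625 area 239.0
0.114 [0.4649 0.1503]
0.113 [0.4651 0.1518]
[[352 393 388 396 298 163 158 174 132 366 390 366 349 364]
 [372 395 418 431 291 172 170 164 128 316 421 388 336 369]
 [398 389 358 345 293 177 159 144 157 289 368 383 383 386]
 [407 378 319 328 340 282 189 190 258 329 339 339 358 388]
 [374 372 354 336 353 375 410 386 374 360 344 349 372 396]
 [369 377 372 372 377 375 382 360 345 341 359 368 407 390]]
```

send_rows(increments=[{"dp":[0,-0.1,0],"twist":[0,0,0],"hand":255},{"dp":[1.0,-0.1,0],"twist":[0,0,0],"hand":255},{"dp":[2.0,-0.1,0],"twist":[0,0,0],"hand":255},{"dp":[2.5,-0.1,0],"twist":[0,0,0],"hand":255},{"dp":[2.8,-0.1,0],"twist":[0,0,0],"hand":255},{"dp":[3.1,-0.1,0],"twist":[0,0,0],"hand":255},{"dp":[3.4,-0.1,0],"twist":[0,0,0],"hand":255}])

```text
time_s: 7.35
ee_pos: [0.4649, 0.149, 0.1173]
tcp_rot: [0.76, 1.57, 0.349]
wrist_force: [0.6, -0.5, 0.4]
grip_width: 0.0171
```

```bash
python3 d.py .465 .149 .098
```

```text
7.35 [0.465 0.149 0.117] w 0.017117961401213733 F [ 0.608 -0.468  0.386] T [-0.053 -0.005 -0.012] q [-0.407  0.471  0.074  1.978 -0.052  0.694  0.859]
x [ 0.  0. -1.] yaw y 66.46514351348893
dp cm [1.93  0.002 0.011]
```

send_rows(increments=[{"dp":[0.4,0,0],"twist":[0,0,0],"hand":255},{"dp":[0.8,0,0],"twist":[0,0,0],"hand":255},{"dp":[1.2,0,0],"twist":[0,0,0],"hand":255},{"dp":[1.5,0,0],"twist":[0,0,0],"hand":255},{"dp":[1.7,0,0],"twist":[0,0,0],"hand":255},{"dp":[1.7,0,0],"twist":[0,0,0],"hand":255}])

```text
time_s: 8.1
ee_pos: [0.4647, 0.1489, 0.1002]
tcp_rot: [-2.286, 1.57, -2.697]
wrist_force: [0.6, 0.3, -0.1]
grip_width: 0.0166
```

```bash
python3 d.py .465 .149 .098
```

```text
8.1 [0.465 0.149 0.1  ] w 0.016556497992474564 F [ 0.571  0.342 -0.12 ] T [ 0.012  0.042 -0.025] q [-0.404  0.497  0.07   1.996 -0.055  0.65   0.862]
x [-0. -0. -1.] yaw y 66.46747245752489
dp cm [0.222 0.019 0.03 ]
```

send_rows(increments=[{"dp":[0.08,0,0],"twist":[0,0,0],"hand":255},{"dp":[0.16,0,0],"twist":[0,0,0],"hand":255},{"dp":[0.22,0,0],"twist":[0,0,0],"hand":255},{"dp":[0.22,0,0],"twist":[0,0,0],"hand":255}])

```text
time_s: 8.6
ee_pos: [0.4647, 0.1489, 0.0981]
tcp_rot: [-2.274, 1.571, -2.684]
wrist_force: [-0.3, 1.0, -0.7]
grip_width: 0.0166
```

send_rows(increments=[{"dp":[0.03,0,0],"twist":[0,0,0],"hand":255},{"dp":[0.06,0,0],"twist":[0,0,0],"hand":255},{"dp":[0.06,0,0],"twist":[0,0,0],"hand":255}])

```text
time_s: 8.98
ee_pos: [0.4647, 0.149, 0.0975]
tcp_rot: [-2.171, 1.571, -2.582]
wrist_force: [-0.1, 0.1, -0.6]
grip_width: 0.0164
```

send_rows(increments=[{"dp":[0.05,0,0],"twist":[0,0,0],"hand":255},{"dp":[0.08,0,0],"twist":[0,0,0],"hand":255},{"dp":[0.08,0,0],"twist":[0,0,0],"hand":255}])

```text
time_s: 9.35
ee_pos: [0.4647, 0.149, 0.0967]
tcp_rot: [-2.27, 1.571, -2.681]
wrist_force: [0.1, -0.6, -0.8]
grip_width: 0.0169
```

send_rows(increments=[{"dp":[0.04,0,0],"twist":[0,0,0],"hand":255},{"dp":[0.06,0,0],"twist":[0,0,0],"hand":255},{"dp":[0.06,0,0],"twist":[0,0,0],"hand":255}])

```text
time_s: 9.72
ee_pos: [0.4647, 0.149, 0.0961]
tcp_rot: [-2.288, 1.571, -2.699]
wrist_force: [-0.8, 1.0, -0.5]
grip_width: 0.0169
```

send_rows(increments=[{"dp":[0.04,0,0],"twist":[0,0,0],"hand":255},{"dp":[0.07,0,0],"twist":[0,0,0],"hand":255},{"dp":[0.07,0,0],"twist":[0,0,0],"hand":255}])

```text
time_s: 10.1
ee_pos: [0.4647, 0.149, 0.0954]
tcp_rot: [-2.372, 1.571, -2.783]
wrist_force: [-0.5, -0.4, -0.2]
grip_width: 0.0167
```

send_rows(increments=[{"dp":[0.04,0,0],"twist":[0,0,0],"hand":255},{"dp":[0.07,0,0],"twist":[0,0,0],"hand":255},{"dp":[0.07,0,0],"twist":[0,0,0],"hand":255}])

```text
time_s: 10.48
ee_pos: [0.4647, 0.149, 0.0947]
tcp_rot: [-2.353, 1.571, -2.763]
wrist_force: [-0.2, 0.0, -0.7]
grip_width: 0.0169
```

```bash
python3 d.py .465 .149 .098
python3 - <<'E'
from h import *
s=arm.read_camera("side");cv2.imwrite("pics/s6.png",s)
cv2.imwrite("pics/c6.png",cv2.resize(s[145:190,180:240],(800,600),interpolation=cv2.INTER_CUBIC))
E
```

```text
10.475 [0.465 0.149 0.095] w 0.016880509256054683 F [-0.217  0.01  -0.672] T [ 0.078 -0.022  0.003] q [-0.403  0.506  0.069  2.001 -0.056  0.636  0.863]
x [-0. -0. -1.] yaw y 66.46671238908854
dp cm [-0.328  0.015  0.027]
```

View pics/c6.png

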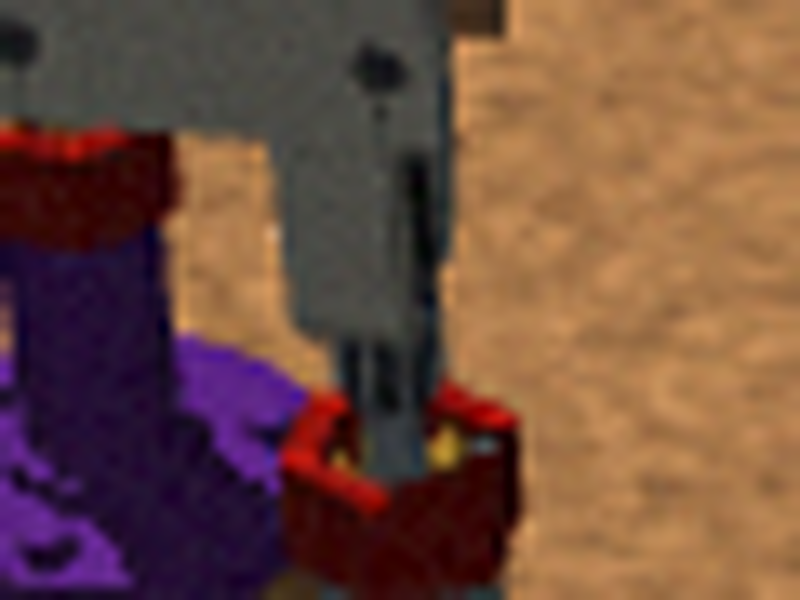

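The shank is in the collet. The head's underside front edge is at about (208.9,175.3), a little above the rim. I'll work out its height.

Run:
```python
from fit import *
for z in (.096,.1,.102,.104,.106): print(z,proj("side",[.4647,.140,z]))
s=cv2.imread("pics/s6.png");print(s[166:186,208:211].sum(2).T)
s=cv2.imread("pics/s5.png");print(s[146:160,206:210].sum(2).T)
for z in (.153,.155,.157,.159,.161): print(z,proj("side",[.4651,.1413,z]))
```

```text
0.096 [[209.8931 177.2933]]
0.1 [[209.7641 175.8003]]
0.102 [[209.6993 175.0511]]
0.104 [[209.6344 174.3   ]]
0.106 [[209.5693 173.547 ]]
[[202 224 226 208 136  56  78  71  52  86 143 172 168 168 181 185 164  76
   81  76]
 [199 201 225 224 168 101  78  92  54  51 158 187 189 180 166 125  85  71
   82  70]
 [165 175 175 162 167 140 136 133 159 141 171 158 167 187 166  82  63  64
   53  80]]
[[194 143  46  67  78 102  83  82 170 154 161 161 152 176]
 [207 152  82  39  43  50  58  92 181 181 166 175 178 176]
 [153 151 156 166 172 201 155 129 172 156 162 168 158 173]
 [136 124  61  64  46  51  62  72 137 134 138 134 146 149]]
0.153 [[208.0605 154.9511]]
0.155 [[207.9911 154.1502]]
0.157 [[207.9216 153.3473]]
0.159 [[207.8518 152.5422]]
0.161 [[207.7819 151.7351]]
```

send_rows(increments=[{"dp":[0.03,0,0],"twist":[0,0,0],"hand":255},{"dp":[0.05,0,0],"twist":[0,0,0],"hand":255},{"dp":[0.05,0,0],"twist":[0,0,0],"hand":255}])

```text
time_s: 10.9
ee_pos: [0.4647, 0.149, 0.0942]
tcp_rot: [-2.38, 1.571, -2.79]
wrist_force: [-0.0, -0.3, -0.2]
grip_width: 0.0164
```

send_rows(increments=[{"dp":[0.03,0,0],"twist":[0,0,0],"hand":255},{"dp":[0.05,0,0],"twist":[0,0,0],"hand":255},{"dp":[0.05,0,0],"twist":[0,0,0],"hand":255}])

```text
time_s: 11.28
ee_pos: [0.4647, 0.1489, 0.0938]
tcp_rot: [-1.79, 1.571, -2.201]
wrist_force: [-0.1, 0.2, -0.4]
grip_width: 0.0169
```

send_rows(increments=[{"dp":[0.03,0,0],"twist":[0,0,0],"hand":255},{"dp":[0.05,0,0],"twist":[0,0,0],"hand":255},{"dp":[0.05,0,0],"twist":[0,0,0],"hand":255}])

```text
time_s: 11.65
ee_pos: [0.4651, 0.149, 0.0936]
tcp_rot: [0.601, 1.57, 0.19]
wrist_force: [0.2, 1.2, 4.2]
grip_width: 0.0165
```

Contact at 4 N, at the height expected for fully home. Release, widen, turn the hand to the nut's flats (yaw 96°), then look.

send_rows(increments=[{"dp":[0,0,0],"twist":[0,0,0],"hand":80},{"dp":[0,0,0],"twist":[0,0,0],"hand":80},{"dp":[0,0,0],"twist":[0,0,0],"hand":80},{"dp":[0,0,0],"twist":[0,0,0],"hand":80},{"dp":[-0.3,0,0],"twist":[-8,0,0],"hand":80},{"dp":[-0.3,0,0],"twist":[-16,0,0],"hand":80},{"dp":[-0.3,0,0],"twist":[-24,0,0],"hand":80},{"dp":[-0.3,0,0],"twist":[-29.5,0,0],"hand":80},{"dp":[-0.3,0,0],"twist":[-29.5,0,0],"hand":80}])

```text
time_s: 12.78
ee_pos: [0.4647, 0.1488, 0.0962]
tcp_rot: [2.559, 1.57, 2.662]
wrist_force: [0.1, 0.3, 0.6]
grip_width: 0.0638
```

```bash
python3 d.py .4648 .149 .061
python3 - <<'E'
from h import *
s=arm.read_camera("side");t=arm.read_camera("top")
c=lambda i,x,y:cv2.resize(i[y-37:y+38,x-25:x+25],(400,600),interpolation=cv2.INTER_CUBIC)
cv2.imwrite("pics/c7.png",np.hstack([c(t,213,262),c(s,210,175)]))
E
```

```text
12.775 [0.465 0.149 0.096] w 0.06375359837581449 F [0.105 0.27  0.575] T [ 0.031 -0.017  0.015] q [-0.297  0.504 -0.082  1.997  0.066  0.643  1.251]
x [-0.  0. -1.] yaw y 95.88720256645001
dp cm [3.518 0.014 0.013]
```

View pics/c7.png

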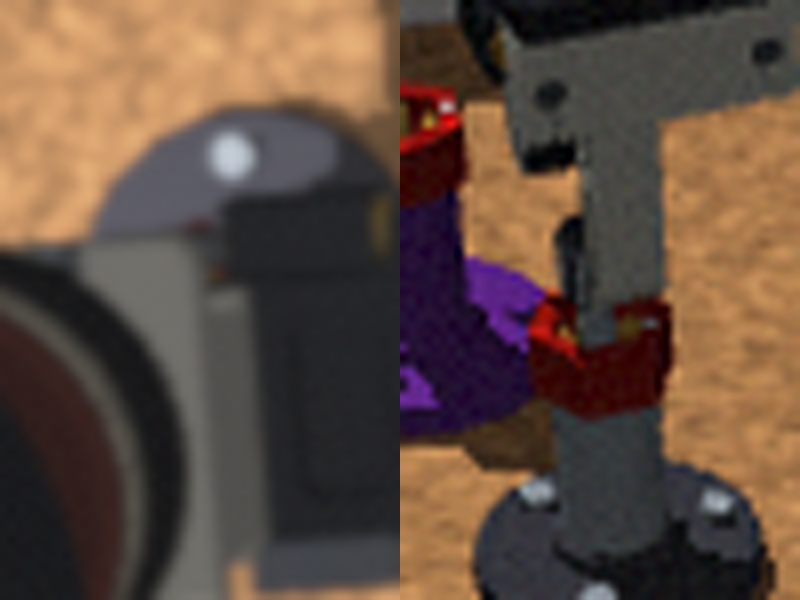

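The side crop shows the burr standing in the collet, with the near finger in front of it and clear of the nut. Descending to the nut.

send_rows(increments=[{"dp":[0.8,0,0],"twist":[0,0,0],"hand":80},{"dp":[1.6,0,0],"twist":[0,0,0],"hand":80},{"dp":[2.4,0,0],"twist":[0,0,0],"hand":80},{"dp":[3.1,0,0],"twist":[0,0,0],"hand":80},{"dp":[3.5,0,0],"twist":[0,0,0],"hand":80},{"dp":[3.5,0,0],"twist":[0,0,0],"hand":80}])

```text
time_s: 13.62
ee_pos: [0.4646, 0.1489, 0.0609]
tcp_rot: [-2.857, 1.57, -2.753]
wrist_force: [-0.0, 0.1, 0.7]
grip_width: 0.0637
```

send_rows(increments=[{"dp":[0,0,0],"twist":[0,0,0],"hand":130},{"dp":[0,0,0],"twist":[0,0,0],"hand":255},{"dp":[0,0,0],"twist":[0,0,0],"hand":255},{"dp":[0,0,0],"twist":[0,0,0],"hand":255},{"dp":[0,0,0],"twist":[0,0,0],"hand":255},{"dp":[0,0,0],"twist":[0,0,0],"hand":255}], grip_force=35)

```text
time_s: 14.38
ee_pos: [0.4648, 0.1495, 0.0614]
tcp_rot: [0.956, 1.57, 1.06]
wrist_force: [-0.4, 1.0, 2.1]
grip_width: 0.035
```

```bash
python3 d.py .4648 .149 .061
```

```text
14.375 [0.465 0.149 0.061] w 0.0349647737068426 F [-0.443  1.036  2.065] T [0.354 0.151 0.002] q [-0.304  0.562 -0.075  2.028  0.075  0.554  1.243]
x [ 0.     0.001 -1.   ] yaw y 95.98141568427421
dp cm [ 0.044 -0.045 -0.006]
```

send_rows(increments=[{"dp":[0,0,0],"twist":[4,0,0],"hand":255},{"dp":[0,0,0],"twist":[8,0,0],"hand":255},{"dp":[0,0,0],"twist":[12,0,0],"hand":255}])

```text
time_s: 14.75
ee_pos: [0.4648, 0.1497, 0.0614]
tcp_rot: [0.99, 1.57, 0.885]
wrist_force: [0.0, 2.0, 1.7]
grip_width: 0.0353
```

```bash
python3 d.py
```

```text
14.75 [0.465 0.15  0.061] w 0.03533484942100713 F [0.018 1.967 1.665] T [0.423 0.125 0.256] q [-0.346  0.561 -0.015  2.029  0.014  0.551  1.095]
x [ 0.     0.001 -1.   ] yaw y 83.9631147736686
```

send_rows(increments=[{"dp":[0,0,0],"twist":[4,0,0],"hand":255},{"dp":[0,0,0],"twist":[8,0,0],"hand":255},{"dp":[0,0,0],"twist":[12,0,0],"hand":255}])

```text
time_s: 15.12
ee_pos: [0.4649, 0.1499, 0.0614]
tcp_rot: [1.257, 1.57, 0.942]
wrist_force: [-0.4, 1.5, 1.8]
grip_width: 0.0353
```

```bash
python3 d.py
```

```text
15.125 [0.465 0.15  0.061] w 0.03528543270869968 F [-0.435  1.482  1.84 ] T [0.445 0.09  0.24 ] q [-0.388  0.562  0.046  2.03  -0.048  0.55   0.948]
x [ 0.001  0.001 -1.   ] yaw y 71.97624146365699
```

send_rows(increments=[{"dp":[0,0,0],"twist":[2,0,0],"hand":255},{"dp":[0,0,0],"twist":[4,0,0],"hand":255}])

```text
time_s: 15.38
ee_pos: [0.4649, 0.1499, 0.0614]
tcp_rot: [1.466, 1.57, 1.081]
wrist_force: [-0.5, 3.3, 1.6]
grip_width: 0.0349
```

```bash
python3 d.py
```

```text
15.375 [0.465 0.15  0.061] w 0.03486083084411768 F [-0.515  3.326  1.555] T [0.727 0.101 0.222] q [-0.401  0.562  0.066  2.031 -0.068  0.55   0.899]
x [ 0.001  0.001 -1.   ] yaw y 67.96497558696244
```

send_rows(increments=[{"dp":[0,0,0],"twist":[1.5,0,0],"hand":255},{"dp":[0,0,0],"twist":[3,0,0],"hand":255}])

```text
time_s: 15.62
ee_pos: [0.465, 0.15, 0.0614]
tcp_rot: [1.532, 1.569, 1.095]
wrist_force: [-0.6, 4.3, 2.2]
grip_width: 0.0355
```

```bash
python3 d.py
```

```text
15.625 [0.465 0.15  0.061] w 0.03552404925270474 F [-0.55   4.321  2.242] T [1.093 0.174 0.234] q [-0.411  0.562  0.081  2.031 -0.084  0.55   0.862]
x [ 0.001  0.001 -1.   ] yaw y 64.92899669736973
```

send_rows(increments=[{"dp":[0,0,0],"twist":[1.5,0,0],"hand":255},{"dp":[0,0,0],"twist":[3,0,0],"hand":255}])

```text
time_s: 15.88
ee_pos: [0.4649, 0.15, 0.0614]
tcp_rot: [1.623, 1.569, 1.133]
wrist_force: [-0.1, 5.0, 2.9]
grip_width: 0.0354
```

```bash
python3 d.py
```

```text
15.875 [0.465 0.15  0.061] w 0.03538140795599393 F [-0.114  4.982  2.869] T [1.171 0.11  0.242] q [-0.422  0.563  0.096  2.031 -0.1    0.551  0.825]
x [ 0.001  0.001 -1.   ] yaw y 61.919961983263796
```

send_rows(increments=[{"dp":[0,0,0],"twist":[1,0,0],"hand":255},{"dp":[0,0,0],"twist":[2,0,0],"hand":255}])

```text
time_s: 16.12
ee_pos: [0.465, 0.15, 0.0614]
tcp_rot: [1.619, 1.569, 1.094]
wrist_force: [0.0, 5.7, 2.0]
grip_width: 0.0357
```

```bash
python3 d.py
```

```text
16.125 [0.465 0.15  0.061] w 0.035735178812402825 F [0.046 5.73  2.028] T [1.231 0.058 0.271] q [-0.429  0.563  0.106  2.031 -0.11   0.551  0.801]
x [ 0.001  0.001 -1.   ] yaw y 59.9322450280412
```

send_rows(increments=[{"dp":[0,0,0],"twist":[0.8,0,0],"hand":255},{"dp":[0,0,0],"twist":[1.5,0,0],"hand":255}])

```text
time_s: 16.38
ee_pos: [0.465, 0.1501, 0.0614]
tcp_rot: [1.675, 1.569, 1.124]
wrist_force: [-0.1, 5.1, 3.0]
grip_width: 0.0351
```

```bash
python3 d.py
```

```text
16.375 [0.465 0.15  0.061] w 0.035068615930868824 F [-0.119  5.149  2.971] T [1.119 0.063 0.199] q [-0.434  0.564  0.113  2.032 -0.118  0.551  0.783]
x [ 0.001  0.001 -1.   ] yaw y 58.4455378399451
```

Noise is about ±0.03 N m, so there's no contact yet. Continuing.

send_rows(increments=[{"dp":[0,0,0],"twist":[1,0,0],"hand":255},{"dp":[0,0,0],"twist":[2,0,0],"hand":255}])

```text
time_s: 16.62
ee_pos: [0.465, 0.1501, 0.0614]
tcp_rot: [1.664, 1.569, 1.079]
wrist_force: [-0.5, 5.5, 2.0]
grip_width: 0.0352
```

```bash
python3 d.py
```

```text
16.625 [0.465 0.15  0.061] w 0.035248898252686886 F [-0.475  5.545  2.028] T [1.241 0.099 0.31 ] q [-0.441  0.564  0.124  2.032 -0.128  0.552  0.758]
x [ 0.001  0.001 -1.   ] yaw y 56.45093758610779
```

send_rows(increments=[{"dp":[0,0,0],"twist":[1,0,0],"hand":255},{"dp":[0,0,0],"twist":[2,0,0],"hand":255}])

```text
time_s: 16.88
ee_pos: [0.4651, 0.1501, 0.0614]
tcp_rot: [1.632, 1.569, 1.012]
wrist_force: [0.3, 6.4, 1.8]
grip_width: 0.0352
```

```bash
python3 d.py
```

```text
16.875 [0.465 0.15  0.061] w 0.0351962299643923 F [0.302 6.436 1.754] T [1.175 0.074 0.288] q [-0.447  0.565  0.134  2.032 -0.138  0.552  0.734]
x [ 0.001  0.001 -1.   ] yaw y 54.465188134732436
```

```bash
cat > t.py <<'E'
from h import *
s=arm.read_state();R=Rt(s['tcp_rot']);print("yaw %.2f Tz %.3f J7 %.3f F"%(np.degrees(np.arctan2(R[1,1],R[0,1])),s['torque'][2],s['joint_efforts'][6]),s['wrist_force'].round(1))
E
python3 t.py
```

```text
yaw 54.47 Tz 0.288 J7 -0.246 F [0.3 6.4 1.8]
```

send_rows(increments=[{"dp":[0,0,0],"twist":[0.8,0,0],"hand":255},{"dp":[0,0,0],"twist":[1.5,0,0],"hand":255}])

```text
time_s: 17.12
ee_pos: [0.465, 0.1501, 0.0614]
tcp_rot: [1.657, 1.569, 1.011]
wrist_force: [-0.0, 5.1, 1.8]
grip_width: 0.0351
```

```bash
python3 t.py
```

```text
yaw 52.99 Tz 0.332 J7 -0.298 F [-0.   5.1  1.8]
```

send_rows(increments=[{"dp":[0,0,0],"twist":[0.8,0,0],"hand":255},{"dp":[0,0,0],"twist":[1.5,0,0],"hand":255}])

```text
time_s: 17.38
ee_pos: [0.465, 0.1502, 0.0614]
tcp_rot: [1.688, 1.569, 1.017]
wrist_force: [-0.2, 5.9, 0.9]
grip_width: 0.0351
```

```bash
python3 t.py
```

```text
yaw 51.50 Tz 0.376 J7 -0.331 F [-0.2  5.9  0.9]
```

send_rows(increments=[{"dp":[0,0,0],"twist":[0.8,0,0],"hand":255},{"dp":[0,0,0],"twist":[1.5,0,0],"hand":255}])

```text
time_s: 17.62
ee_pos: [0.4651, 0.1501, 0.0614]
tcp_rot: [1.69, 1.569, 0.992]
wrist_force: [0.4, 6.1, 2.0]
grip_width: 0.0354
```

```bash
python3 t.py
```

```text
yaw 50.02 Tz 0.394 J7 -0.367 F [0.4 6.1 2. ]
```

send_rows(increments=[{"dp":[0,0,0],"twist":[0.8,0,0],"hand":255},{"dp":[0,0,0],"twist":[1.5,0,0],"hand":255}])

```text
time_s: 17.88
ee_pos: [0.4651, 0.1502, 0.0614]
tcp_rot: [1.669, 1.569, 0.945]
wrist_force: [-0.2, 5.7, 1.5]
grip_width: 0.0353
```

```bash
python3 t.py
```

```text
yaw 48.53 Tz 0.460 J7 -0.405 F [-0.2  5.7  1.5]
```

Torque rise is about 0.18–0.22 N m, or about 22–26 N per jaw: snug. Release and retreat straight up.

send_rows(increments=[{"dp":[0,0,0],"twist":[0,0,0],"hand":200},{"dp":[0,0,0],"twist":[0,0,0],"hand":80},{"dp":[0,0,0],"twist":[0,0,0],"hand":80},{"dp":[0,0,0],"twist":[0,0,0],"hand":80},{"dp":[0,0,0],"twist":[0,0,0],"hand":80}])

```text
time_s: 18.5
ee_pos: [0.4646, 0.1482, 0.0611]
tcp_rot: [-1.449, 1.57, -2.175]
wrist_force: [-0.8, -0.4, -0.6]
grip_width: 0.0632
```

send_rows(increments=[{"dp":[-1.5,0,0],"twist":[0,0,0],"hand":80},{"dp":[-4,0,0],"twist":[0,0,0],"hand":80},{"dp":[-8,0,0],"twist":[0,0,0],"hand":80},{"dp":[-12,0,0],"twist":[0,0,0],"hand":80},{"dp":[-14,0,0],"twist":[0,0,0],"hand":80},{"dp":[-14,5,5],"twist":[0,0,0],"hand":80},{"dp":[-14,9,9],"twist":[0,0,0],"hand":80},{"dp":[-14,9,9],"twist":[0,0,0],"hand":80}])

```text
time_s: 19.5
ee_pos: [0.5948, 0.1555, 0.1996]
tcp_rot: [-0.562, 1.569, -1.29]
wrist_force: [-0.7, -0.6, -0.4]
grip_width: 0.064
```

```bash
python3 d.py
python3 - <<'E'
from fit import *
s=arm.read_camera("side");t=arm.read_camera("top")
c=lambda i,x,y:cv2.resize(i[y-37:y+38,x-25:x+25],(400,600),interpolation=cv2.INTER_CUBIC)
cv2.imwrite("pics/c8.png",np.hstack([c(t,213,262),c(s,210,175)]))
cv2.imwrite("pics/s8.png",s);cv2.imwrite("pics/t8.png",t)
print(s[162:186,207:211].sum(2).T)
print("home head underside/top front", proj("side",[[.4647,.140,.1],[.4647,.140,.122],[.4647,.149,.122]]))
E
```

```text
19.5 [0.595 0.156 0.2  ] w 0.06404571988251638 F [-0.724 -0.573 -0.421] T [-0.02   0.151 -0.05 ] q [-0.429  0.561  0.227  1.531 -0.135  1.065  0.673]
x [ 0.001 -0.002 -1.   ] yaw y 48.33799485673107
[[350 340 256 158 163 151  90 161 166 165 181 133 126 113  88 153 207 244
  215 161 156  52  74  51]
 [364 342 201 151 161 141  87  71  67  66  80  95 101  97 155 175 177 173
  182 186 164  77  68  55]
 [383 347 194 152 165 156  76  86 100  92  48  50  54  76 145 189 170 172
  169 156 216 139  88  48]
 [372 354 183 150 160 144  72 132 119 146 161 181 203 133 140 174 165 173
  173 103  68  98  73  60]]
home head underside/top front [[209.7641 175.8003]
 [209.0422 167.4547]
 [208.2679 165.2435]]
```

View pics/c8.png

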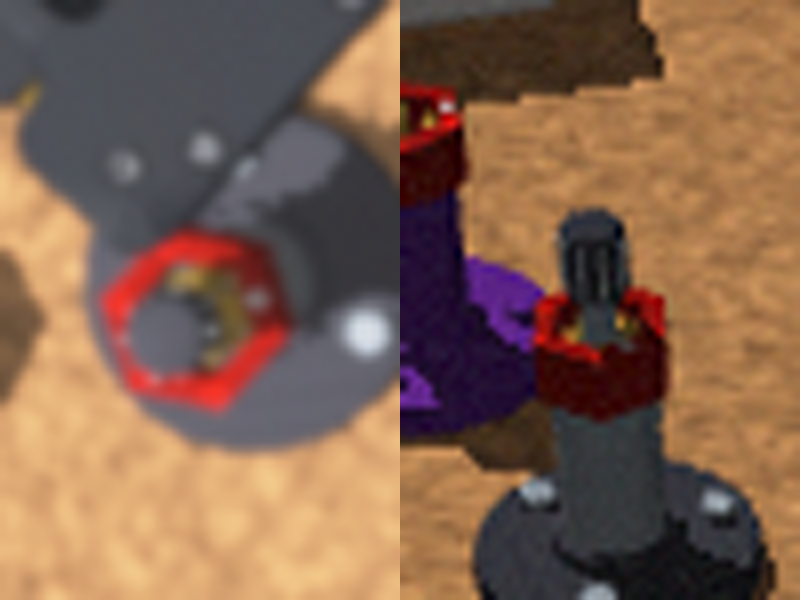

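The burr stands upright in the collet, with the head's underside at v≈175.5 (175.8 predicted for home). The nut has turned, and the hand is clear.

```bash
python3 -c "
from plant import arm
print(arm.job_done())"
```

```text
the job is handed in; nothing more can be done
None
```

I moved the burr from the holder into the collet of the dark-based vise, tightened the red nut until it was snug, let go and handed the job in at about 20 s.

- **Seating:** I lowered the burr until the wrist felt about 4 N on the stop. In the final side picture, the head's underside and top edges are within about 0.5 px (roughly 1 mm) of where they should be when fully home. The burr stands upright.
- **Tightening:** I turned the nut clockwise about 47° in one stroke. The torque began to rise after about 40°.
- **Grip:** At the end the torque had risen 0.18–0.22 N m above the drag. The joint 7 effort puts the grip at about 22 N per jaw, and the wrist sensor at about 26 N, which is noisy at about ±0.03 N m. Both are in the snug range and below the 27 N the thread holds. I had no direct check of the grip after letting go.
- **Other things:** The gripper did not touch anything else that I noticed. I did not compare the jar, lid and level in before-and-after pictures.

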